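Change a food processor from grating to kneading

ROBOT

A 6-joint arm with a two-finger parallel gripper is mounted at the origin on a cart in front of the work surface, level with it; the furniture and walls round the work are solid. World frame = base frame: x ahead of the robot, y to its left, z up, the work surface at z = 0. Lengths are in m, angles in rad, forces in N, time in s.
With the tool pointing down it reaches from about 0.375 to 0.9 m from the base axis. Payload 3.1 kg.
Tool frame: the origin (TCP) lies at the very end of the fingers, on their centre line; the grasp point (between the pads) lies 19 mm behind it; z points along the fingers, y is the line along which they close (so a half turn about z gives the same grasp; the last joint's range is limited). The gripper opens to 85 mm and grips with 20 to 120 N. Pads are 22 mm wide; open, the fingers measure 114 mm over their backs; the gripper's body (76 mm by 85 mm) begins 54 mm behind the grasp point. The pads swing forward as they close: fully open they stand 13 mm farther back than shut.
Start: joints at [0.971, 0.527, 1.433, -0, 1.181, -0.178], TCP at [0.256, 0.57, 0.231] pointing down, gripper open.
Joint ranges: [-3.08, 3.08], [-0.75, 2.2], [0.22, 2.44], [-1.43, 4.57], [0, 2.65], [-2.85, 2.85]. Speed limits (rad/s): [2.79, 2.79, 3.14, 3.14, 3.14, 3.14].

INTERFACE

Orientations are given as a unit quaternion [x, y, z, w].
In Python, from station import sense, snapshot, camera_params, sign_off gives the robot as it stands.
- The arm moves only by the shell command python3 -m handwheel 'ROWS' [OPENING] [FORCE]. ROWS is JSON, a list that holds one entry, the list of rows, each a list of 4 numbers: the shift along the tool's x, y, z in units of 25 mm (1.0 is 25 mm), then the turn about the tool's z in units of 6 degrees (1.0 is 6 degrees). A call has 1 to 20 rows; each row shifts and turns the commanded pose from where the row before left it, along the tool's axes as they then stand; what a row does not reach is not made up. A row lasts 1/8 s, in which the tool goes at most 62.5 mm and 10.7 degrees, less where a joint would pass 70% of its speed; a pose out of reach is approached as far as the arm can. A call is refused whole if a number of a shift passes 1 or a number of a turn 1, either way. A call with a gripper value outside its range is refused whole. OPENING is the finger opening in mm, from 0 to 85.4, set as the call begins (- or left out, the last holds). The fingers move at their own pace and stop on an object; FORCE is the grip in N (left out, the last holds). Time passes only in rows, so rows that do not move let the fingers close. It gives the time, the measured TCP pose, the force, the opening and the grip force at its end, in the units of the state.
- sense(): the state, without advancing time (a new reading comes with each control period).
- snapshot(name): name is "scene" or "top" or "wrist"; returns (picture, depth): 480x640x3 uint8, red, green, blue; 480x640 float32, m along the optical axis (not along the pixel's ray), 0 where there is no reading.
- camera_params(name): a dict with "mtx" (3x3 intrinsics, pixels), "extrinsics" (4x4, takes a point from camera to world coordinates); the wrist camera has in their place "hand_eye" (4x4, takes a point from camera to tool coordinates, whose origin is the TCP and whose axes are the flange's). Camera axes: x right, y up, looking along -z (the intrinsics and any distortion apply to the point x, -y, -z); pixel columns grow to the right and rows downward; lengths in m; the calibration is good to about 2 mm. A picture is of the moment at which its call begins: read the wrist's pose just before it. camera_params takes no time and is no camera call.
- sign_off(): hands the job in; it is judged then, once.
The state is a dict: "t": time; "q": joint angles; "qd": joint speeds; "tau": joint torques, N m; "tcp_pos": TCP position; "tool_rot": TCP orientation; "force": force on the tool from outside, world axes, zero at the start; "ft_torque": the same for the moment, N m; "finger_gap": opening from 0.0 (shut) to 1.0 (fully open); "gripper_force": force on a finger pad.
Only numpy, scipy, OpenCV 4.12 (cv2) and the standard library are available. Lean on these libraries where they do the work, as an engineer would, in place of code of your own. Each camera call takes 0.05 s, during which the arm holds its last target. There are 200 camera calls.

TASK

The grating is done and a dough comes next: on the small food processor, exchange the grating disc on the drive shaft for the stubby two-armed kneading paddle on the storage rack, so that the paddle ends fully down on the drive shaft and the disc fully down on the post where the paddle stood (there is clear worktop to set one of them aside meanwhile; a hub goes down only with its flat turned to the flat of the shaft). Then put the lid squarely on the bowl, its skirt inside the rim. The chopping blade stays on its post and the kitchen timer where it stands.

Things in the scene. Friction and masses are not known exactly. Their poses are not given: they have to be found in the camera images.
- processor: Food processor, fixed: round black base 151 mm wide under a clear open bowl (inside 112 mm wide, wall 3 mm, floor z 68, rim z 152 mm). Origin: centre of underside, z up, on the axis of bowl and shaft. Grey bowl handle and control knob on its -x side, out to 98 mm. Lid seated (skirt inside the rim): lid origin on the axis at z 144 mm, any turn.
- drive_shaft: Shaft in the middle of the bowl: steel, 16 mm thick, 34 mm tall (top 5 mm tapered), flat on its -x side (towards bowl handle) 4.5 mm from the axis. Origin: on the axis at the shoulder where a hub rests, 72 mm above the counter, z up. A hub fully down has its origin and x axis on the shaft's; it goes on with 1.5 mm play, up to 12 degrees off, else stays up on the tip.
- post_a: One of two posts of the storage rack, each the same flatted shaft as drive_shaft, shoulder (origin) 20 mm above the counter, flat on -x. The rack is a fixed grey tray 98 mm (x) by 206 mm (y), rim 15 mm high; its posts stand 108 mm apart along y on its centre line, post_a at +y.
- post_b: The other post of the storage rack, 108 mm from post_a at the -y side, axes parallel to post_a's; same shaft, origin at the shoulder 20 mm above the counter, flat on -x.
- grating_disc: Steel disc 92 mm wide with rings of teeth at z 38 to 43 mm of a white hub like that of kneading_paddle (same grip, bore, flat, origin). On the drive shaft at the start. About 110 g. Stands by itself on a level surface.
- kneading_paddle: White hub with two stubby straight arms along +y and -y, 91 mm tip to tip, z 4 to 19 mm. On one rack post at the start. Hub 29 mm wide; finger grip z 40 to 67 mm, 22 mm thick across y, 32 mm along x; blind D bore below, 36 mm deep, flat on the -x side (black pointer on top, rib on the hub). Origin: centre of underside, z up. About 90 g; stands by itself.
- chopping_blade: Same white hub (origin, grip and flat like kneading_paddle) with two thin curved steel blades, 94 mm tip to tip, z 4 and 18 mm. On the other rack post at the start, and stays there.
- lid: Clear lid 125 mm wide, lying on the counter. Origin: centre of underside, z up. Skirt z 0 to 8, tapered, 98 mm wide below, 104 above; plate z 8 to 12 (grey edge to 13.5), open rectangular chute from it up to z 57 mm: outside 40 mm along x, 50 along y; inside 34 x 44; its middle 26 mm to -x of the origin. Pinch the chute across x, from above. About 140 g.
- egg_timer: Cream kitchen timer, 59 mm wide, 52 mm high, loose on the counter; a bystander. Origin: centre of underside.

How it is judged:
By the outcome, as a careful person would: the job done as asked, in the order asked, and still so for the second after the job is handed in, with the robot touching nothing.
It also fails if it takes over 112 s, if anything falls off the work surface, if the arm or the gripper's body presses on something with over 40 N, if the wrist force passes 120 N, or if a joint passes its speed limit or range.

## Working session

There is one attempt and no reset: what is moved stays moved. The work goes in short steps, Python scripts to look and compute and a shell command to move; the robot and the scene stay as the last step left them, time stands still between calls to the robot, and variables do not carry over. Pictures are saved under pics/ and viewed, at most 14 in all, crops included, and the job is handed in when it is done.

```bash
ls; mkdir -p pics; cat > h.py <<'E'
import numpy as np,cv2,json
from station import sense,snapshot,camera_params
from scipy.spatial.transform import Rotation as R
def cam(name,s=None):
    p=camera_params(name)
    if 'extrinsics' in p: T=np.array(p['extrinsics'])
    else:
        s=s or sense();W=np.eye(4);W[:3,:3]=R.from_quat(s['tool_rot']).as_matrix();W[:3,3]=s['tcp_pos'];T=W@np.array(p['hand_eye'])
    d=np.array(p.get('dist',p.get('distortion',np.zeros(5))),float)
    return np.array(p['mtx']),T,d
def shot(name,fn=None):
    s=sense();im,d=snapshot(name)
    if fn: cv2.imwrite('pics/'+fn,im[:,:,::-1])
    return im,d,cam(name,s)
def rays(uv,c):
    K,T,d=c;n=cv2.undistortPoints(np.array(uv,float).reshape(-1,1,2),K,d)[:,0]
    r=np.c_[n[:,0],-n[:,1],-np.ones(len(n))]
    return T[:3,3],r@T[:3,:3].T
def onplane(uv,z,c):
    o,r=rays(uv,c);return o+r*((z-o[2])/r[:,2])[:,None]
def cloud(d,c):
    K,T,dd=c;v,u=np.mgrid[:480,:640];uv=np.c_[u.ravel(),v.ravel()]
    o,r=rays(uv,c);return (o+r*d.reshape(-1,1)).reshape(480,640,3)
def proj(P,c):
    K,T,d=c;q=(np.atleast_2d(P)-T[:3,3])@T[:3,:3];q=q*[1,-1,-1]
    return cv2.projectPoints(q.reshape(-1,1,3),np.zeros(3),np.zeros(3),K,d)[0][:,0]
E
python3 - <<'E'
from h import *
for n in ['scene','top','wrist']:
    p=camera_params(n);print(n,{k:np.round(np.array(v),4).tolist() if not isinstance(v,str) else v for k,v in p.items()})
    im,d,c=shot(n,n+'0.png');np.savez('pics/'+n+'0.npz',im=im,d=d)
print(sense())
E
```

```text
pics
scene {'mtx': [[451.7393, 0.0, 322.3355], [0.0, 451.7393, 238.4231], [0.0, 0.0, 1.0]], 'extrinsics': [[0.7608, 0.3262, -0.561, 0.0174], [-0.6487, 0.409, -0.6419, -0.7318], [0.02, 0.8522, 0.5228, 0.5582], [0.0, 0.0, 0.0, 1.0]]}
top {'mtx': [[577.4775, 0.0, 313.3807], [0.0, 577.4775, 236.8823], [0.0, 0.0, 1.0]], 'extrinsics': [[-0.0288, 0.9874, -0.1556, 0.3253], [-0.9996, -0.0295, -0.0023, -0.1454], [-0.0068, 0.1555, 0.9878, 1.3968], [0.0, 0.0, 0.0, 1.0]]}
wrist {'mtx': [[406.7971, 0.0, 317.7267], [0.0, 406.7971, 238.7017], [0.0, 0.0, 1.0]], 'hand_eye': [[0.0006, 0.9615, 0.2748, 0.0686], [1.0, -0.0002, -0.0013, -0.0003], [-0.0012, 0.2748, -0.9615, -0.1423], [0.0, 0.0, 0.0, 1.0]]}
{'t': 0.15, 'q': array([ 9.70504198e-01,  5.28264858e-01,  1.43358567e+00,  1.15548589e-05,
        1.18139392e+00, -1.78486350e-01]), 'qd': array([ 0.00167894, -0.00391358, -0.002942  , -0.00053185,  0.00087117,
        0.0005964 ]), 'tau': array([ 8.91473410e-04, -4.42743301e+01, -1.78275937e+01, -1.96966198e-04,
        5.57946056e-03, -1.65592058e-05]), 'tcp_pos': array([0.25553667, 0.56978916, 0.230558  ]), 'tool_rot': array([ 2.09344946e-01,  9.77841506e-01, -7.62040647e-04, -3.18472062e-04]), 'force': array([-0.15179319, -0.457952  ,  0.17058187]), 'ft_torque': array([ 0.03192423,  0.03903072, -0.07318428]), 'gripper_force': 0.0, 'finger_gap': 0.9973975314903806}
```

View pics/top0.png

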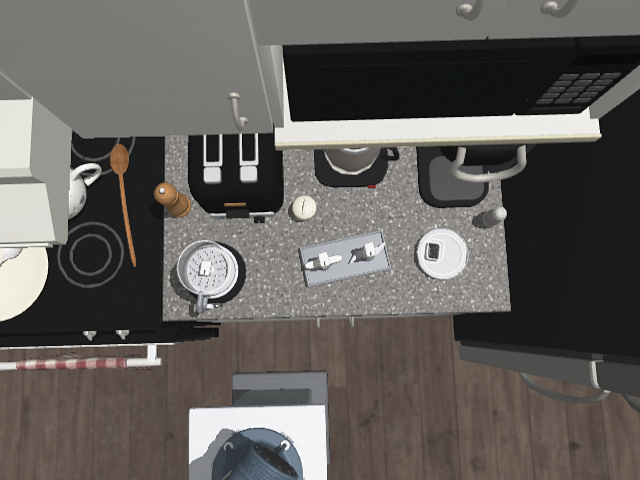

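View pics/scene0.png

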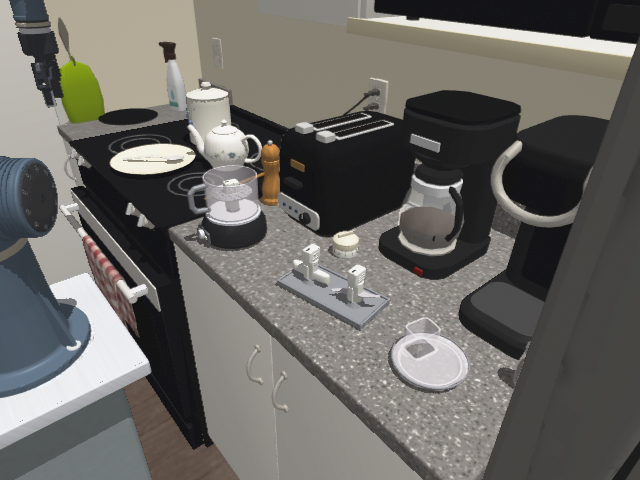

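The top view shows the processor at (208,268), the rack at (345,258) with hubs at (323,262) and (370,250), the lid at (441,253) and the timer at (304,208). In the scene view the same things are at (230,205), (332,285), (430,360) and (345,243). The hub on the left of the rack (+y) looks like the paddle.

```bash
cat >> h.py <<'E'
def hubs(P,lo,hi,im=None,box=None):
    m=(P[...,2]>lo)&(P[...,2]<hi)
    if box: m&=(P[...,0]>box[0])&(P[...,0]<box[1])&(P[...,1]>box[2])&(P[...,1]<box[3])
    return m
def go(target,yaw_tcpx=None,s=None):
    """print shift in tool axes (units 25mm) and turn (6deg units) to bring TCP to target with tool x at world yaw (deg)"""
    s=s or sense();M=R.from_quat(s['tool_rot']).as_matrix()
    d=M.T@(np.array(target)-s['tcp_pos'])/0.025
    yaw=np.degrees(np.arctan2(M[1,0],M[0,0]))
    print('shift',d.round(3),'yaw',round(yaw,2),'turn(6deg, before: do shift first)',None if yaw_tcpx is None else round(-((yaw_tcpx-yaw+180)%360-180)/6,3),'tilt',M[:,2].round(4))
E
python3 - <<'E'
from h import *
for n in ['top','scene']:
    z=np.load(f'pics/{n}0.npz');c=cam(n);P=cloud(z['d'],c);im=z['im']
    pts={'top':[(208,268),(205,268),(322,262),(370,250),(441,253),(432,250),(304,208),(345,258),(400,200)],'scene':[(230,185),(311,250),(356,270),(345,240),(420,350)]}[n]
    for u,v in pts: print(n,u,v,P[v,u].round(3),im[v,u])
    r={'top':(170,230,480-230+80,480),'scene':(180,140,470,400)}[n]
    x0,y0,x1,y1=(170,190,480,330) if n=='top' else (180,150,480,400)
    k=2.5
    cv2.imwrite(f'pics/{n}0c.png',cv2.resize(im[y0:y1,x0:x1,::-1],None,fx=k,fy=k,interpolation=cv2.INTER_CUBIC))
    # white hubs
    for lo,hi in ((.07,.1),(.04,.06),(.13,.16)):
        m=(P[...,2]>lo)&(P[...,2]<hi)&(P[...,0]>.3)&(P[...,0]<.65)&(P[...,1]<.4)&(P[...,1]>-.45)
        nn,l,st,ce=cv2.connectedComponentsWithStats(m.astype(np.uint8))
        for i in range(1,nn):
            if st[i,4]>12: print(n,lo,ce[i].round(1),st[i,4],P[l==i].mean(0).round(3))
E
```

```text
top 208 268 [0.461 0.09  0.141] [247 247 246]
top 205 268 [0.462 0.097 0.14 ] [245 245 244]
top 322 262 [ 0.474 -0.16   0.082] [247 247 246]
top 370 250 [ 0.498 -0.271  0.085] [248 248 248]
top 441 253 [ 0.491 -0.442  0.042] [217 214 217]
top 432 250 [ 0.505 -0.43  -0.001] [67 67 66]
top 304 208 [ 0.608 -0.122  0.049] [246 245 235]
top 345 258 [ 0.49  -0.217  0.01 ] [181 185 191]
top 400 200 [ 0.631 -0.359  0.001] [142 138 134]
top 0.07 [266.8 208.1] 155 [ 0.603 -0.036  0.082]
top 0.07 [176.4 202.7] 59 [0.623 0.175 0.079]
top 0.07 [215.3 212.1] 73 [0.598 0.084 0.081]
top 0.07 [369.2 249.2] 142 [ 0.5   -0.269  0.085]
top 0.07 [195.  261.2] 199 [0.484 0.13  0.084]
top 0.07 [323.4 259. ] 141 [ 0.48  -0.164  0.085]
top 0.07 [217.9 289.4] 155 [0.418 0.077 0.087]
top 0.04 [436.1 192.6] 132 [ 0.636 -0.438  0.049]
top 0.04 [179.4 206.1] 111 [0.621 0.175 0.05 ]
top 0.04 [304.4 205.6] 258 [ 0.615 -0.123  0.044]
top 0.04 [260.5 217.4] 77 [ 0.587 -0.018  0.053]
top 0.04 [218.  216.6] 29 [0.593 0.082 0.053]
top 0.04 [434.4 248.7] 152 [ 0.501 -0.425  0.052]
top 0.04 [231. 276.] 425 [0.451 0.053 0.
[... 750 characters left out ...]
28.7 212.1] 708 [0.436 0.06  0.086]
scene 0.07 [310.7 251.9] 225 [ 0.479 -0.171  0.082]
scene 0.07 [356.3 273.3] 252 [ 0.498 -0.277  0.082]
scene 0.04 [270.7 187.8] 135 [0.621 0.169 0.05 ]
scene 0.04 [309.3 216.5] 475 [ 0.602 -0.014  0.05 ]
scene 0.04 [234.2 227.2] 697 [0.441 0.051 0.05 ]
scene 0.04 [345.9 237. ] 230 [ 0.612 -0.129  0.045]
scene 0.04 [309.  266.6] 157 [ 0.476 -0.169  0.048]
scene 0.04 [324.3 274.3] 17 [ 0.489 -0.2    0.041]
scene 0.04 [359.5 291.1] 207 [ 0.5   -0.286  0.047]
scene 0.04 [475.2 302.3] 141 [ 0.634 -0.441  0.05 ]
scene 0.04 [421.5 331.9] 619 [ 0.5   -0.429  0.051]
scene 0.13 [301.8 173.3] 1121 [0.61  0.027 0.144]
scene 0.13 [227.3 181.4] 1275 [0.457 0.093 0.142]
```

View pics/top0c.png

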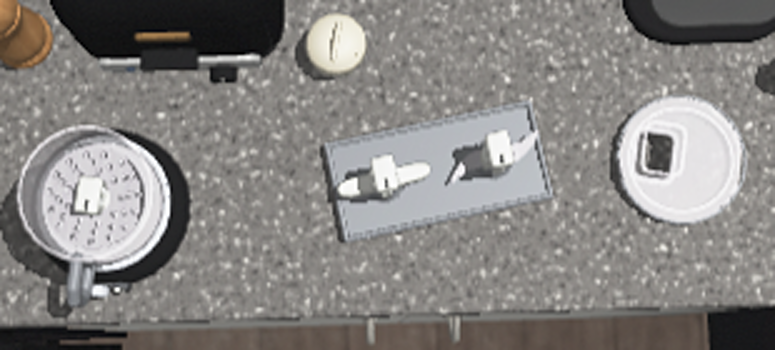

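```bash
python3 -m handwheel '[[[0,0,0,-1],[0,0,0,-1],[0,0,0,-1],[0,0,0,-1],[0,0,0,-1],[0,0,0,-0.87]]]' 40
python3 -m handwheel '[[[-0.22,-1,-0.08,0],[-0.22,-1,-0.08,0],[-0.22,-1,-0.08,0],[-0.22,-1,-0.08,0],[-0.22,-1,-0.08,0],[-0.22,-1,-0.08,0],[-0.22,-1,-0.08,0],[-0.22,-1,-0.08,0],[-0.22,-1,-0.08,0],[-0.22,-1,-0.08,0],[-0.22,-1,-0.08,0],[-0.22,-1,-0.08,0],[-0.22,-1,-0.08,0],[-0.22,-1,-0.08,0],[-0.22,-1,-0.08,0],[-0.22,-1,-0.08,0],[-0.22,-1,-0.08,0],[-0.22,-1,-0.08,0],[-0.22,-1,-0.08,0],[0,0,0,0]]]'
python3 - <<'E'
from h import *
import pickle
s=sense();im,d,c=shot('wrist','w1.png');pickle.dump((im,d,c),open('pics/w1.pkl','wb'))
print(s['tcp_pos'],s['t']);go([.49,-.215,.25],191)
E
```

```text
t: 0.9
tcp_pos: [0.2557, 0.57, 0.2309]
tool_rot: [-0.098, 0.995, -0.0, -0.0]
force: [0.3, 0.6, -0.6]
finger_gap: 0.467
gripper_force: 0.0
t: 3.4
tcp_pos: [0.4502, 0.123, 0.2693]
tool_rot: [-0.095, 0.995, -0.0, 0.0]
force: [-0.2, 0.2, -0.4]
finger_gap: 0.469
gripper_force: 0.0
[0.4501504  0.12295759 0.2693152 ] 3.4
shift [  0.977 -13.613   0.758] yaw -169.05 turn(6deg, before: do shift first) -0.009 tilt [-7.e-04  4.e-04 -1.e+00]
```

View pics/w1.png

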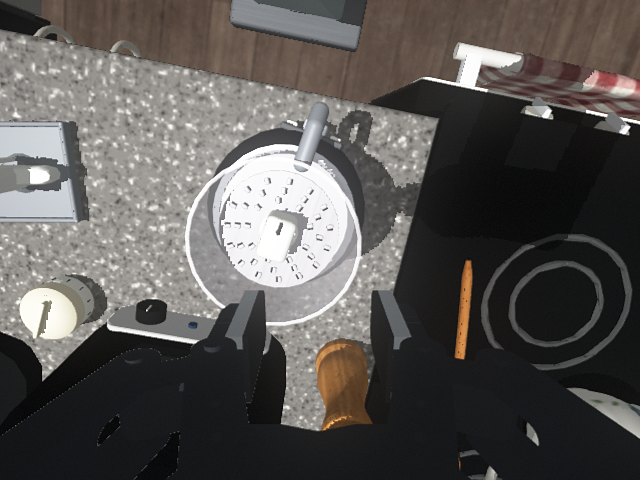

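The wrist view shows the disc hub's top at (278,238) with its pointer towards the handle at (312,135). The bowl rim is centred near (274,235). I'll measure these now and then go over the rack.

```bash
cat >> h.py <<'E'
def hub(im,d,c,guess,ztop,tag=''):
    P=cloud(d,c);m=(d>0)&(abs(P[...,2]-ztop)<.006)&(np.hypot(P[...,0]-guess[0],P[...,1]-guess[1])<.03)
    m=m.astype(np.uint8)
    zt=np.median(P[m>0][:,2]);cs,_=cv2.findContours(m,cv2.RETR_EXTERNAL,cv2.CHAIN_APPROX_NONE);k=max(cs,key=cv2.contourArea)
    w=onplane(k[:,0]+0.0,zt,c)[:,:2]
    (cx,cy),(a,b),an=cv2.minAreaRect((w*1000).astype(np.float32))
    if a<b: an+=90;a,b=b,a
    an=(an+90)%180-90
    print(tag,'hub centre',round(cx,1),round(cy,1),'ztop',round(zt*1000,1),'size',round(a,1),round(b,1),'long-axis yaw',round(an,1),'n',m.sum())
    return cx,cy,an
def circ(p):
    A=np.c_[2*p,np.ones(len(p))];x=np.linalg.lstsq(A,(p**2).sum(1),rcond=None)[0];r=np.sqrt(x[2]+x[0]**2+x[1]**2)
    return x[0],x[1],r
E
python3 -m handwheel '[[[0,-0.9,0,0],[0,-1,0,0],[0,-1,0,0],[0,-1,0,0],[0,-1,0,0],[0,-1,0,0],[0,-1,0,0],[0,-1,0,0],[0,-1,0,0],[0,-1,0,0],[0,-1,0,0],[0,-0.9,0,0],[0,-0.8,0,0],[0,0,0,0],[0,0,0,0]]]'
python3 - <<'E'
from h import *
import pickle
im,d,c=pickle.load(open('pics/w1.pkl','rb'))
hub(im,d,c,(.462,.096),.139,'disc w1')
P=cloud(d,c)
m=(d>0)&(P[...,2]>.149)&(P[...,2]<.156)&(np.hypot(P[...,0]-.46,P[...,1]-.096)<.075)
print('rim',m.sum(),P[m][:,2].mean()); 
p=P[m][:,:2]
for _ in range(5):
    x=circ(p);e=np.hypot(p[:,0]-x[0],p[:,1]-x[1])-x[2];p=p[abs(e)<max(.002,2*e.std())]
print('rim circle',np.round(x,4),e.std())
s=sense();im,d,c=shot('wrist','w2.png');pickle.dump((im,d,c),open('pics/w2.pkl','wb'))
print(s['tcp_pos'],s['t'])
hub(im,d,c,(.475,-.165),.087,'paddle w2');hub(im,d,c,(.498,-.272),.087,'blade w2')
E
```

```text
t: 5.32
tcp_pos: [0.5095, -0.1844, 0.2691]
tool_rot: [-0.096, 0.995, 0.001, -0.0]
force: [-0.0, 1.1, 0.3]
finger_gap: 0.469
gripper_force: 0.0
disc w1 hub centre 464.8 95.2 ztop 138.4 size 32.1 21.5 long-axis yaw -8.9 n 1324
rim 2441 0.151449481581884
rim circle [0.4657 0.095  0.0571] 0.0009053028456466955
[ 0.50948707 -0.18437879  0.26910296] 5.325
paddle w2 hub centre 483.1 -166.6 ztop 86.4 size 31.2 21.5 long-axis yaw 11.1 n 1036
blade w2 hub centre 502.8 -271.5 ztop 86.3 size 31.2 22.3 long-axis yaw 11.1 n 1072
```

View pics/w2.png

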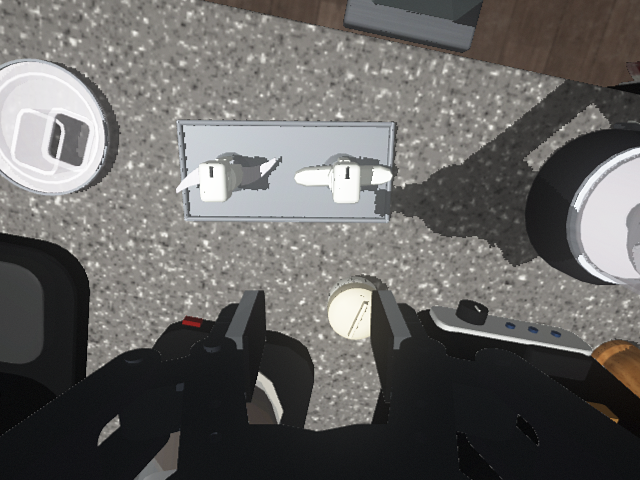

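The second wrist view shows the paddle hub at (347,180) and the blade hub at (214,182), both with pointers towards the robot. The lid is at (48,127) and the timer at (355,310). I'll hover over the paddle and measure it again.

```bash
python3 -m handwheel '[[[0.22,0.22,0.8,0],[0.22,0.22,0.8,0],[0.22,0.22,0.8,0],[0.22,0.22,0.8,0],[0,0,0,0],[0,0,0,0],[0,0,0,0]]]'
python3 - <<'E'
from h import *
s=sense();im,d,c=shot('wrist');print(s['tcp_pos'],s['t'])
x,y,a=hub(im,d,c,(.483,-.1666),.087,'paddle');hub(im,d,c,(.503,-.2715),.087,'blade')
go([x/1000,y/1000,.065],191)
E
```

```text
t: 6.25
tcp_pos: [0.485, -0.1682, 0.1904]
tool_rot: [-0.096, 0.995, -0.001, 0.001]
force: [0.3, -0.3, -0.8]
finger_gap: 0.47
gripper_force: 0.0
[ 0.48500737 -0.16816902  0.19035269] 6.25
paddle hub centre 482.7 -166.7 ztop 86.4 size 31.8 21.6 long-axis yaw 11.1 n 1660
blade hub centre 502.0 -271.1 ztop 86.4 size 31.9 22.4 long-axis yaw 10.2 n 1698
shift [0.081 0.081 5.009] yaw -168.94 turn(6deg, before: do shift first) 0.01 tilt [ 0.0019 -0.0012 -1.    ]
```

```bash
python3 -m handwheel '[[[0.08,0.08,0.8,0],[0,0,1,0],[0,0,1,0],[0,0,1,0],[0,0,0.6,0],[0,0,0.4,0],[0,0,0.15,0],[0,0,0,0],[0,0,0,0]]]' 40
python3 -m handwheel '[[[0,0,0,0],[0,0,0,0],[0,0,0,0],[0,0,0,0],[0,0,0,0],[0,0,0,0],[0,0,0,0]]]' 0 60
python3 -c "
from h import *
go([.4827,-.1667,.066],191)"
```

```text
t: 7.42
tcp_pos: [0.4821, -0.1664, 0.0661]
tool_rot: [-0.096, 0.995, -0.0, 0.0]
force: [-0.1, -0.4, 0.3]
finger_gap: 0.469
gripper_force: 0.0
t: 8.3
tcp_pos: [0.482, -0.1662, 0.0662]
tool_rot: [-0.096, 0.995, -0.0, 0.0]
force: [-1.0, 1.3, 4.5]
finger_gap: 0.242
gripper_force: 59.0
shift [-0.024 -0.024  0.009] yaw -168.94 turn(6deg, before: do shift first) 0.009 tilt [ 9.e-04 -5.e-04 -1.e+00]
```

```bash
python3 -m handwheel '[[[0,0,-0.3,0],[0,0,-0.6,0],[0,0,-0.7,0],[0,0,-0.7,0],[0,0,-0.7,0],[0,0.4,0,0],[0,0.8,0,0],[0,1,0,0],[0,1,0,0],[0,0.8,0,0.5],[0,0.5,0,1],[0,0.2,0,1],[0,0,0,0.83],[0,0,0,0],[0,0,0,0]]]'
python3 -c "
from h import *
go([.46,-.052,.0475],171)"
```

```text
t: 10.18
tcp_pos: [0.4599, -0.0499, 0.1402]
tool_rot: [0.077, 0.997, 0.0, -0.001]
force: [-0.1, -0.0, -0.4]
finger_gap: 0.245
gripper_force: 58.7
shift [-0.024 -0.085  3.706] yaw 171.17 turn(6deg, before: do shift first) 0.029 tilt [-1.4e-03  6.0e-04 -1.0e+00]
```

```bash
python3 -m handwheel '[[[0,-0.08,0.5,0],[0,0,0.8,0],[0,0,0.8,0],[0,0,0.7,0],[0,0,0.4,0],[0,0,0.2,0],[0,0,0.15,0],[0,0,0.1,0],[0,0,0.06,0],[0,0,0,0],[0,0,0,0]]]'
```

```text
t: 11.55
tcp_pos: [0.4604, -0.0526, 0.048]
tool_rot: [0.078, 0.997, -0.0, 0.0]
force: [0.2, -0.1, -1.7]
finger_gap: 0.248
gripper_force: 58.7
```

```bash
python3 -m handwheel '[[[0,0,0.04,0],[0,0,0.03,0],[0,0,0,0]]]'
python3 -m handwheel '[[[0,0,0,0],[0,0,0,0],[0,0,0,0],[0,0,0,0],[0,0,0,0],[0,0,-0.5,0],[0,0,-1,0],[0,0,-1,0],[0,0,-1,0],[0,0,-1,0],[0,0,-1,0],[0,0,-0.3,0],[0,0,0,0],[0,0,0,0]]]' 40
python3 - <<'E'
from h import *
s=sense();im,d,c=shot('wrist');print(s['tcp_pos'],s['t'])
hub(im,d,c,(.46,-.052),.067,'paddle')
go([.465,.095,.24],171)
E
```

```text
t: 11.92
tcp_pos: [0.4603, -0.0526, 0.0463]
tool_rot: [0.078, 0.997, -0.0, 0.0]
force: [-0.4, -0.2, 1.7]
finger_gap: 0.247
gripper_force: 59.2
t: 13.68
tcp_pos: [0.4596, -0.0524, 0.1903]
tool_rot: [0.078, 0.997, 0.0, -0.001]
force: [-0.1, 0.7, -0.0]
finger_gap: 0.463
gripper_force: 0.0
[ 0.45956628 -0.05236978  0.19030986] 13.675
paddle hub centre 461.2 -53.0 ztop 66.4 size 31.5 21.2 long-axis yaw -8.9 n 1426
shift [ 0.705  5.858 -1.988] yaw 171.07 turn(6deg, before: do shift first) 0.012 tilt [-2.e-03  8.e-04 -1.e+00]
```

```bash
python3 -m handwheel '[[[0,0,-0.5,0],[0,0.2,-0.8,0],[0.1,0.7,-0.7,0],[0.1,0.9,0,0],[0.1,0.9,0,0],[0.1,0.9,0,0],[0.1,0.9,0,0],[0.1,0.8,0,0],[0.1,0.55,0,0],[0,0,0,0],[0,0,0,0],[0,0,0,0]]]'
python3 - <<'E'
from h import *
s=sense();im,d,c=shot('wrist');print(s['tcp_pos'],s['t'])
x,y,a=hub(im,d,c,(.465,.095),.139,'disc')
P=cloud(d,c)
m=(d>0)&(P[...,2]>.149)&(P[...,2]<.156)&(np.hypot(P[...,0]-.465,P[...,1]-.095)<.075)
p=P[m][:,:2]
for _ in range(5):
    q=circ(p);e=np.hypot(p[:,0]-q[0],p[:,1]-q[1])-q[2];p=p[abs(e)<max(.002,2*e.std())]
print('rim circle',np.round(q,4),e.std())
go([x/1000,y/1000,.118],171)
E
```

```text
t: 15.22
tcp_pos: [0.4658, 0.094, 0.2411]
tool_rot: [0.078, 0.997, -0.0, -0.0]
force: [-0.0, 0.3, -0.1]
finger_gap: 0.467
gripper_force: 0.0
[0.46575085 0.09400764 0.24107586] 15.225
disc hub centre 464.9 95.3 ztop 138.4 size 31.9 21.3 long-axis yaw -9.5 n 1662
rim circle [0.4657 0.095  0.0571] 0.0009068962424834128
shift [0.043 0.048 4.923] yaw 171.02 turn(6deg, before: do shift first) 0.003 tilt [-0.e+00 -2.e-04 -1.e+00]
```

```bash
python3 -m handwheel '[[[0.04,0.05,0.6,0],[0,0,0.9,0],[0,0,1,0],[0,0,1,0],[0,0,0.7,0],[0,0,0.4,0],[0,0,0.25,0],[0,0,0.07,0],[0,0,0,0],[0,0,0,0]]]' 40
python3 -m handwheel '[[[0,0,0,0],[0,0,0,0],[0,0,0,0],[0,0,0,0],[0,0,0,0],[0,0,0,0],[0,0,0,0]]]' 0 60
python3 -c "
from h import *
go([.4649,.0953,.118],171)"
```

```text
t: 16.52
tcp_pos: [0.4652, 0.096, 0.1185]
tool_rot: [0.078, 0.997, 0.0, 0.001]
force: [0.3, -0.3, 0.3]
finger_gap: 0.467
gripper_force: 0.0
t: 17.4
tcp_pos: [0.4651, 0.0959, 0.1186]
tool_rot: [0.078, 0.997, -0.0, 0.0]
force: [-0.6, -0.2, 5.6]
finger_gap: 0.241
gripper_force: 58.8
shift [ 0.005 -0.027  0.023] yaw 171.07 turn(6deg, before: do shift first) 0.012 tilt [ 8.e-04 -1.e-04 -1.e+00]
```

```bash
python3 -m handwheel '[[[0,0,-0.3,0],[0,0,-0.6,0],[0,0,-0.8,0],[0,0,-0.9,0],[0,0,-0.9,0],[0,0,-0.6,0],[0,0,-0.3,0],[0,0,0,0]]]'
python3 -m handwheel '[[[-0.1,-0.4,0,0],[-0.2,-0.8,0,0],[-0.2,-1,0,0],[-0.22,-1,0,0],[-0.22,-1,0,0],[-0.22,-1,0,0],[-0.22,-1,0,0],[-0.22,-1,0,0],[-0.22,-1,0,0],[-0.22,-0.9,0,0],[-0.2,-0.7,0,0],[-0.1,-0.47,0,0],[0,0,0.4,-0.5],[0,0,0.8,-1],[0,0,0.9,-1],[0,0,0.9,-0.83],[0,0,0.5,0],[0,0,0,0],[0,0,0,0],[0,0,0,0]]]'
python3 -c "
from h import *
shot('wrist','w3.png')
go([.4824,-.1659,.1],191)"
```

```text
t: 18.4
tcp_pos: [0.4649, 0.096, 0.2282]
tool_rot: [0.078, 0.997, 0.0, 0.0]
force: [-0.0, 0.0, -2.6]
finger_gap: 0.244
gripper_force: 58.9
t: 20.9
tcp_pos: [0.4834, -0.167, 0.1414]
tool_rot: [-0.096, 0.995, -0.001, 0.001]
force: [0.4, 0.3, -1.5]
finger_gap: 0.246
gripper_force: 58.9
shift [0.03  0.051 1.653] yaw -168.96 turn(6deg, before: do shift first) 0.007 tilt [ 1.4e-03 -9.0e-04 -1.0e+00]
```

View pics/w3.png

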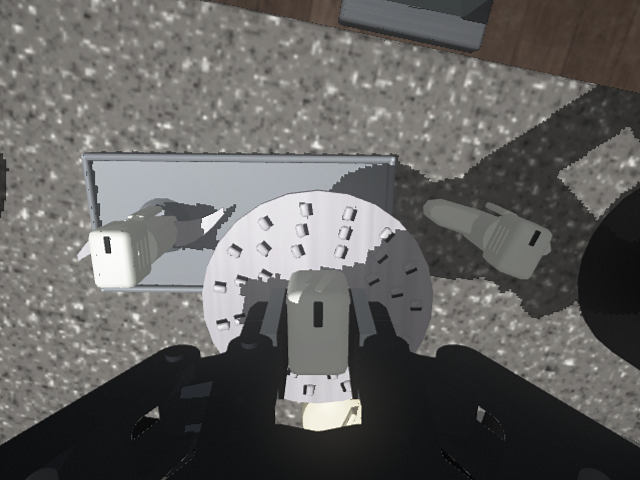

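The disc is held level at (318,300), with the paddle at (515,245) and the blade at (125,255). I'll lower the disc onto post_a gently.

```bash
python3 -m handwheel '[[[0.01,0.04,0.4,0],[0,0,0.6,0],[0,0,0.3,0],[0,0,0.1,0],[0,0,0,0],[0,0,0,0]]]'
python3 -c "
from h import *
go([.4829,-.1661,.0665],191)"
python3 -m handwheel '[[[0,0,0.1,0],[0,0,0.1,0],[0,0,0.1,0],[0,0,0.1,0],[0,0,0,0]]]'
```

```text
t: 21.7
tcp_pos: [0.4827, -0.166, 0.1058]
tool_rot: [-0.096, 0.995, -0.0, 0.0]
force: [-0.2, -0.6, -1.2]
finger_gap: 0.243
gripper_force: 58.9
shift [-0.008 -0.007  1.571] yaw -168.95 turn(6deg, before: do shift first) 0.009 tilt [ 6.e-04 -4.e-04 -1.e+00]
t: 22.32
tcp_pos: [0.4823, -0.1657, 0.0953]
tool_rot: [-0.096, 0.995, 0.0, -0.0]
force: [-1.0, 0.1, -0.8]
finger_gap: 0.244
gripper_force: 58.9
```

```bash
python3 -m handwheel '[[[0,0,0.2,0],[0,0,0.2,0],[0,0,0.2,0],[0,0,0.2,0],[0,0,0.1,0],[0,0,0.1,0],[0,0,0.05,0],[0,0,0.05,0],[0,0,0.05,0],[0,0,0,0],[0,0,0,0]]]'
```

```text
t: 23.7
tcp_pos: [0.4824, -0.1658, 0.0669]
tool_rot: [-0.096, 0.995, -0.0, 0.0]
force: [0.2, -0.5, -1.7]
finger_gap: 0.244
gripper_force: 58.9
```

```bash
python3 -m handwheel '[[[0,0,0.03,0],[0,0,0.03,0],[0,0,0,0]]]'
python3 -m handwheel '[[[0,0,0,0],[0,0,0,0],[0,0,0,0],[0,0,0,0],[0,0,0,0],[0,0,-0.5,0],[0,0,-1,0],[0,0,-1,0],[0,0,-1,0],[0,0,-1,0],[0,0,-0.4,0],[0,0,0,0],[0,0,0,0]]]' 40
python3 - <<'E'
from h import *
s=sense();im,d,c=shot('wrist');print(s['tcp_pos'],s['t'])
hub(im,d,c,(.4827,-.1667),.087,'disc')
go([.461,-.0525,.16],171)
E
```

```text
t: 24.08
tcp_pos: [0.4825, -0.1659, 0.0666]
tool_rot: [-0.096, 0.995, -0.0, 0.0]
force: [-3.0, -0.5, 9.6]
finger_gap: 0.239
gripper_force: 60.4
t: 25.7
tcp_pos: [0.4818, -0.1655, 0.1871]
tool_rot: [-0.096, 0.995, 0.001, -0.001]
force: [0.6, -0.2, -0.5]
finger_gap: 0.467
gripper_force: 0.0
[ 0.48176409 -0.16545143  0.18708134] 25.7
disc hub centre 482.1 -167.0 ztop 86.4 size 31.6 21.4 long-axis yaw 11.1 n 1662
shift [-0.053  4.59   1.083] yaw -168.95 turn(6deg, before: do shift first) 3.342 tilt [-0.0018  0.0011 -1.    ]
```

```bash
python3 -m handwheel '[[[0,0.5,0,0],[0,0.9,0,0],[0,1,0,0.5],[0,0.9,0,1],[-0.1,0.9,0,1],[0,0.4,0,0.84],[0,0,0.3,0],[0,0,0.3,0],[0,0,0,0],[0,0,0,0]]]'
python3 - <<'E'
from h import *
s=sense();im,d,c=shot('wrist');print(s['tcp_pos'],s['t'])
x,y,a=hub(im,d,c,(.461,-.053),.067,'paddle')
go([x/1000,y/1000+.0005,.0465],171)
E
```

```text
t: 27.0
tcp_pos: [0.4701, -0.0524, 0.1726]
tool_rot: [0.079, 0.997, 0.0, -0.0]
force: [0.2, -0.1, -0.9]
finger_gap: 0.47
gripper_force: 0.0
[ 0.47006098 -0.05243762  0.17258559] 27.0
paddle hub centre 461.3 -53.0 ztop 66.4 size 31.6 21.5 long-axis yaw -9.0 n 1667
shift [ 0.353 -0.057  5.05 ] yaw 170.98 turn(6deg, before: do shift first) -0.003 tilt [-0. -0. -1.]
```

```bash
python3 -m handwheel '[[[0.35,-0.06,0.4,0],[0,0,0.8,0],[0,0,1,0],[0,0,1,0],[0,0,0.9,0],[0,0,0.6,0],[0,0,0.3,0],[0,0,0.05,0],[0,0,0,0],[0,0,0,0]]]' 40
python3 -m handwheel '[[[0,0,0,0],[0,0,0,0],[0,0,0,0],[0,0,0,0],[0,0,0,0],[0,0,0,0],[0,0,0,0]]]' 0 60
python3 -c "
from h import *
go([.4613,-.0525,.0465],171)"
```

```text
t: 28.3
tcp_pos: [0.4616, -0.0523, 0.0471]
tool_rot: [0.078, 0.997, -0.0, 0.001]
force: [-0.6, -0.1, -0.6]
finger_gap: 0.472
gripper_force: 0.0
t: 29.18
tcp_pos: [0.4615, -0.0523, 0.0472]
tool_rot: [0.078, 0.997, -0.0, 0.001]
force: [-0.6, -0.9, 5.8]
finger_gap: 0.24
gripper_force: 58.8
shift [ 0.008 -0.008  0.027] yaw 171.02 turn(6deg, before: do shift first) 0.003 tilt [ 1.e-03 -4.e-04 -1.e+00]
```

```bash
python3 -m handwheel '[[[0,0,-0.4,0],[0,0,-0.8,0],[0,0,-1,0],[0,0,-1,0],[0,0,-1,0],[0,0,-1,0],[0,0,-1,0],[0,0,-0.7,0],[0,0,-0.3,0],[0.05,0.4,0,0],[0.13,0.8,0,0],[0.13,1,0,0],[0.13,1,0,0],[0.13,1,0,0],[0.11,0.9,0,0],[0.07,0.5,0,0],[0.03,0.28,0,0],[0,0,0,0],[0,0,0,0],[0,0,0,0]]]'
python3 -c "
from h import *
go([.4652,.0958,.1192],171)"
```

```text
t: 31.68
tcp_pos: [0.465, 0.0955, 0.2266]
tool_rot: [0.079, 0.997, -0.0, 0.0]
force: [0.4, -0.5, -0.9]
finger_gap: 0.244
gripper_force: 58.9
shift [-0.005  0.014  4.295] yaw 170.96 turn(6deg, before: do shift first) -0.007 tilt [ 0.e+00 -1.e-04 -1.e+00]
```

```bash
python3 -m handwheel '[[[0,0.01,0.4,0],[0,0,0.7,0],[0,0,0.8,0],[0,0,0.5,0],[0,0,0.3,0],[0,0,0.1,0],[0,0,0.1,0],[0,0,0.1,0],[0,0,0.1,0],[0,0,0.1,0],[0,0,0,0]]]'
python3 -c "
from h import *
go([.4652,.0958,.1192],171)"
```

```text
t: 33.05
tcp_pos: [0.4649, 0.0963, 0.1464]
tool_rot: [0.078, 0.997, -0.0, -0.0]
force: [-0.2, 0.4, -0.4]
finger_gap: 0.246
gripper_force: 58.9
shift [-0.017 -0.017  1.088] yaw 171.01 turn(6deg, before: do shift first) 0.002 tilt [-4.e-04  0.e+00 -1.e+00]
```

Going on smoothly; lower the rest.

```bash
python3 -m handwheel '[[[0,0,0.2,0],[0,0,0.2,0],[0,0,0.2,0],[0,0,0.2,0],[0,0,0.1,0],[0,0,0.06,0],[0,0,0.06,0],[0,0,0.05,0],[0,0,0.05,0],[0,0,0,0]]]'
python3 -m handwheel '[[[0,0,0.02,0],[0,0,0,0]]]'
```

```text
t: 34.3
tcp_pos: [0.4651, 0.0963, 0.1192]
tool_rot: [0.078, 0.997, -0.0, 0.0]
force: [-1.6, -1.0, 4.5]
finger_gap: 0.241
gripper_force: 59.7
t: 34.55
tcp_pos: [0.4652, 0.0963, 0.1191]
tool_rot: [0.078, 0.997, -0.0, 0.0]
force: [-1.2, -0.4, 9.1]
finger_gap: 0.244
gripper_force: 60.5
```

```bash
python3 -m handwheel '[[[0,0,0,0],[0,0,0,0],[0,0,0,0],[0,0,0,0],[0,0,0,0],[0,0,-0.5,0],[0,0,-1,0],[0,0,-1,0],[0,0,-1,0],[0,0,-1,0],[0,0,-0.4,0],[0,0,0,0],[0,0,0,0]]]' 40
python3 - <<'E'
from h import *
s=sense();im,d,c=shot('wrist');print(s['tcp_pos'],s['t'])
hub(im,d,c,(.465,.095),.139,'paddle')
# lid from w2
import pickle
im,d,c=pickle.load(open('pics/w2.pkl','rb'));P=cloud(d,c)
m=(d>0)&(P[...,2]>.05)&(P[...,2]<.062)&(abs(P[...,1]+.44)<.07)&(abs(P[...,0]-.5)<.07)
print('chute top',m.sum(),P[m].mean(0),cv2.minAreaRect((P[m][:,:2]*1000).astype(np.float32)))
m=(d>0)&(P[...,2]>.009)&(P[...,2]<.017)&(np.hypot(P[...,1]+.44,P[...,0]-.49)<.08)
p=P[m][:,:2];print('plate n',m.sum(),cv2.minEnclosingCircle((p*1000).astype(np.float32)))
go([.49,-.40,.24],171)
E
```

```text
t: 36.17
tcp_pos: [0.4643, 0.0963, 0.2398]
tool_rot: [0.078, 0.997, -0.0, -0.001]
force: [0.6, 0.5, -0.9]
finger_gap: 0.466
gripper_force: 0.0
[0.46426813 0.09628921 0.23980067] 36.175
paddle hub centre 464.6 95.8 ztop 138.4 size 31.7 21.7 long-axis yaw -9.0 n 1648
chute top 1279 [ 0.50299592 -0.42847453  0.05499878] ((503.53204345703125, -428.4688720703125), (42.02244186401367, 50.85145950317383), 81.17779541015625)
plate n 8221 ((498.7644348144531, -454.18133544921875), 63.19265365600586)
shift [-4.1190e+00 -1.9446e+01 -1.7000e-02] yaw 171.01 turn(6deg, before: do shift first) 0.001 tilt [-2.2e-03  1.0e-04 -1.0e+00]
```

```bash
python3 -m handwheel '[[[-0.1,-0.4,0,0],[-0.2,-0.8,0,0],[-0.24,-1,0,0],[-0.24,-1,0,0],[-0.24,-1,0,0],[-0.24,-1,0,0],[-0.24,-1,0,0],[-0.24,-1,0,0],[-0.24,-1,0,0],[-0.24,-1,0,0],[-0.24,-1,0,0],[-0.24,-1,0,0],[-0.24,-1,0,0],[-0.24,-1,0,0],[-0.24,-1,0,0],[-0.24,-1,0,0],[-0.24,-1,0,0],[-0.24,-1,0,0],[-0.24,-1,0,0],[-0.24,-1,0,0]]]' 62
python3 -m handwheel '[[[-0.2,-0.8,0.2,0],[-0.1,-0.4,0.3,0],[0,0,0.4,0],[0,0,0.4,0],[0,0,0.2,0],[0,0,0,0],[0,0,0,0],[0,0,0,0]]]'
cat >> h.py <<'E'
def lid(im,d,c,ch,ce,zc,zp):
    P=cloud(d,c)
    m=(d>0)&(abs(P[...,2]-zc)<.005)&(np.hypot(P[...,0]-ch[0],P[...,1]-ch[1])<.045)
    zt=np.percentile(P[m][:,2],80);cs,_=cv2.findContours(m.astype(np.uint8),cv2.RETR_EXTERNAL,cv2.CHAIN_APPROX_NONE)
    k=np.vstack([x for x in cs if len(x)>15]);w=onplane(k[:,0]+0.,zt,c)[:,:2]
    r=cv2.minAreaRect((w*1000).astype(np.float32))
    m=(d>0)&(abs(P[...,2]-zp)<.005)&(np.hypot(P[...,0]-ce[0],P[...,1]-ce[1])<.072)
    p=P[m];h=cv2.convexHull((p[:,:2]*1000).astype(np.float32))[:,0]
    print('chute',np.round(r[0],1),np.round(r[1],1),round(r[2],1),'z',zt.round(4),'plate z',np.median(p[:,2]).round(4),'hull circle',np.round(circ(h),1),'minenc',cv2.minEnclosingCircle(h))
    e=p[np.hypot(*(p[:,:2]-np.array(circ(h)[:2])/1000).T)>.054]
    A=np.c_[e[:,:2]-e[:,:2].mean(0),np.ones(len(e))];print('edge tilt slopes',np.linalg.lstsq(A,e[:,2],rcond=None)[0].round(4))
    return r
E
python3 - <<'E'
from h import *
s=sense();im,d,c=shot('wrist','w4.png');print(s['tcp_pos'],s['t'])
r=lid(im,d,c,(.5035,-.4285),(.4988,-.4542),.056,.0125)
go([r[0][0]/1000,r[0][1]/1000,.030])
E
```

```text
t: 38.72
tcp_pos: [0.504, -0.3976, 0.2404]
tool_rot: [0.078, 0.997, 0.0, -0.0]
force: [-0.1, -0.1, -0.0]
finger_gap: 0.73
gripper_force: 0.0
t: 39.72
tcp_pos: [0.5071, -0.4268, 0.2036]
tool_rot: [0.078, 0.997, -0.0, 0.0]
force: [0.4, 0.6, 0.4]
finger_gap: 0.727
gripper_force: 0.0
[ 0.50706534 -0.42677133  0.20363125] 39.725
chute [ 502.6 -428.3] [39.4 50.6] 79.9 z 0.0572 plate z 0.0113 hull circle [ 498.5 -454.3   62.4] minenc ((498.61688232421875, -454.5015563964844), 62.69705581665039)
edge tilt slopes [0.0017 0.0006 0.0119]
shift [ 0.169 -0.083  6.942] yaw 171.02 turn(6deg, before: do shift first) None tilt [ 6.e-04 -7.e-04 -1.e+00]
```

View pics/w4.png

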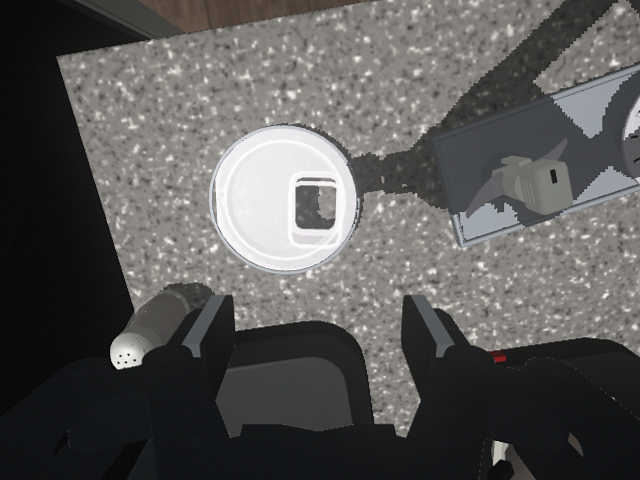

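The lid is at (284,198) with its chute at (316,207). Nothing stands close to where the fingers go. Descending to pinch the chute across its x.

```bash
python3 -m handwheel '[[[0.17,-0.08,0.5,0.17],[0,0,0.9,0],[0,0,1,0],[0,0,1,0],[0,0,1,0],[0,0,1,0],[0,0,0.9,0],[0,0,0.5,0],[0,0,0.3,0],[0,0,0,0],[0,0,0,0]]]' 62
python3 -m handwheel '[[[0,0,0,0],[0,0,0,0],[0,0,0,0],[0,0,0,0],[0,0,0,0],[0,0,0,0],[0,0,0,0]]]' 0 70
python3 -c "
from h import *
go([.5026,-.4283,.025],170)"
```

```text
t: 41.15
tcp_pos: [0.5027, -0.4285, 0.0264]
tool_rot: [0.087, 0.996, -0.001, 0.001]
force: [0.5, 0.2, 0.6]
finger_gap: 0.726
gripper_force: 0.0
t: 42.02
tcp_pos: [0.5028, -0.4284, 0.0266]
tool_rot: [0.087, 0.996, -0.001, 0.001]
force: [-0.9, 0.1, 5.8]
finger_gap: 0.456
gripper_force: 70.6
shift [0.007 0.003 0.064] yaw 169.99 turn(6deg, before: do shift first) -0.001 tilt [ 0.0011 -0.0012 -1.    ]
```

```bash
python3 -m handwheel '[[[0,0,-0.2,0],[0,0,-0.4,0],[0,0,-0.7,0],[0,0,-0.9,0],[0,0,-1,0],[0,0,-1,0],[0,0,-1,0],[0,0,-1,0],[0,0,-0.9,0],[0,0,-0.7,0],[0,0,-0.4,0],[0.05,0.2,0,0],[0.1,0.4,0,0],[0.15,0.6,0,0],[0.19,0.8,0,0],[0.24,1,0,0],[0.24,1,0,0],[0.24,1,0,0],[0.24,1,0,0],[0.24,1,0,0]]]'
python3 -m handwheel '[[[0.24,1,0,0],[0.24,1,0,0],[0.24,1,0,0],[0.24,1,0,0],[0.24,1,0,0],[0.24,1,0,0],[0.24,1,0,0],[0.24,1,0,0],[0.24,1,0,0],[0.24,1,0,0],[0.24,1,0,0],[0.2,0.9,0,0],[0.17,0.7,0,0],[0.12,0.5,0,0],[0.05,0.3,0,0],[0,0,0,0],[0,0,0,0],[0,0,0,0]]]'
python3 - <<'E'
from h import *
go([.4698,.121,.2],170)
s=sense();im,d,c=shot('wrist','w5.png');z=s['tcp_pos'][2];p=s['tcp_pos']
r=lid(im,d,c,p[:2],p[:2]+[-.0043,-.0259],z+.03,z-.0142)
E
```

```text
t: 44.52
tcp_pos: [0.4909, -0.2463, 0.2306]
tool_rot: [0.087, 0.996, 0.0, -0.0]
force: [1.1, 0.7, -1.3]
finger_gap: 0.46
gripper_force: 70.4
t: 46.78
tcp_pos: [0.4712, 0.0949, 0.2305]
tool_rot: [0.088, 0.996, -0.0, 0.0]
force: [-0.3, -1.2, -1.7]
finger_gap: 0.456
gripper_force: 70.4
shift [0.236 1.017 1.222] yaw 169.94 turn(6deg, before: do shift first) -0.01 tilt [ 1.e-04 -1.e-04 -1.e+00]
chute [470.5  94.6] [56.5 56.8] 35.8 z 0.2612 plate z 0.2153 hull circle [467.   68.7  62.6] minenc ((467.10986328125, 68.68856048583984), 62.91346740722656)
edge tilt slopes [ 0.0014 -0.      0.2158]
```

View pics/w5.png

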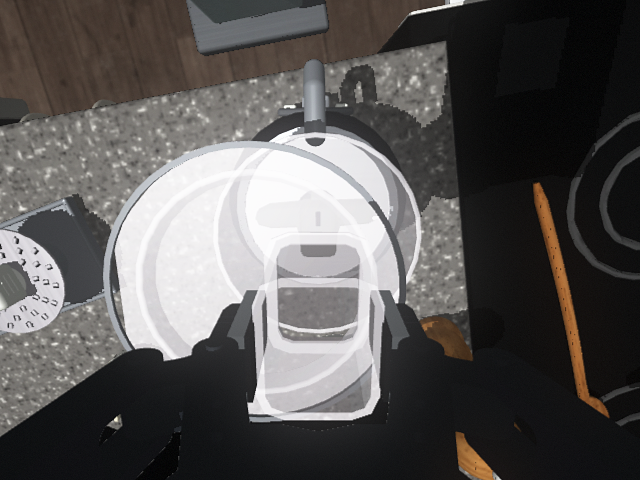

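The lid is level in the grip at (250,270), and the bowl is still off to one side with its rim at (318,210). I'll shift one more unit along y and lower.

```bash
python3 -m handwheel '[[[0.12,0.5,0,0],[0.12,0.53,0,0],[0,0,0.4,0],[0,0,0.6,0],[0,0,0.5,0],[0,0,0.3,0],[0,0,0,0],[0,0,0,0],[0,0,0,0]]]'
python3 - <<'E'
from h import *
go([.4698,.1213,.1706],170)
s=sense();im,d,c=shot('wrist');z=s['tcp_pos'][2];p=s['tcp_pos']
r=lid(im,d,c,p[:2],p[:2]+[-.0043,-.0262],z+.03,z-.0142)
E
```

```text
t: 47.95
tcp_pos: [0.47, 0.1218, 0.186]
tool_rot: [0.087, 0.996, 0.0, 0.001]
force: [-0.3, 0.4, -1.5]
finger_gap: 0.453
gripper_force: 70.5
shift [ 0.005 -0.021  0.616] yaw 169.99 turn(6deg, before: do shift first) -0.002 tilt [ 0.0011  0.     -1.    ]
chute [469.3 121.5] [56.6 56.7] 35.3 z 0.2166 plate z 0.1707 hull circle [465.8  95.6  62.6] minenc ((465.9715270996094, 95.70330047607422), 62.90381622314453)
edge tilt slopes [ 0.0025 -0.      0.1712]
```

```bash
python3 -m handwheel '[[[0,-0.02,0.1,0],[0,0,0.1,0],[0,0,0.1,0],[0,0,0.1,0],[0,0,0.1,0],[0,0,0.05,0],[0,0,0.05,0],[0,0,0,0],[0,0,0,0]]]'
```

```text
t: 49.12
tcp_pos: [0.4695, 0.1214, 0.1707]
tool_rot: [0.087, 0.996, 0.0, 0.0]
force: [-0.2, 0.1, 0.6]
finger_gap: 0.456
gripper_force: 70.7
```

```bash
python3 -m handwheel '[[[0,0,0.03,0],[0,0,0.02,0],[0,0,0,0]]]'
python3 -m handwheel '[[[0,0,0,0],[0,0,0,0],[0,0,0,0],[0,0,0,0],[0,0,0,0],[0,0,-0.4,0],[0,0,-0.8,0],[0,0,-1,0],[0,0,-1,0],[0,0,-1,0],[0,0,-1,0],[0,0,-0.6,0],[0,0,0,0],[0,0,0,0],[0,0,0,0]]]' 62
python3 - <<'E'
from h import *
s=sense();im,d,c=shot('wrist');print(s['tcp_pos'],s['t'])
lid(im,d,c,(.4697,.1212),(.4656,.095),.201,.1565)
im,d,c=shot('scene','s2.png');cv2.imwrite('pics/s2c.png',cv2.resize(im[130:400,160:480,::-1],None,fx=2,fy=2))
E
```

```text
t: 49.5
tcp_pos: [0.4695, 0.1213, 0.1707]
tool_rot: [0.087, 0.996, -0.0, 0.0]
force: [-3.8, 0.4, 10.8]
finger_gap: 0.458
gripper_force: 72.1
t: 51.38
tcp_pos: [0.469, 0.1213, 0.3135]
tool_rot: [0.087, 0.996, -0.0, -0.001]
force: [0.0, -0.3, -0.2]
finger_gap: 0.73
gripper_force: 0.0
[0.46895662 0.12130966 0.31352914] 51.375
chute [469.4 121.1] [40.  50.3] 80.0 z 0.2013 plate z 0.1554 hull circle [465.5  95.3  62.5] minenc ((465.67340087890625, 95.31655883789062), 62.820289611816406)
edge tilt slopes [0.0025 0.001  0.156 ]
```

View pics/s2c.png

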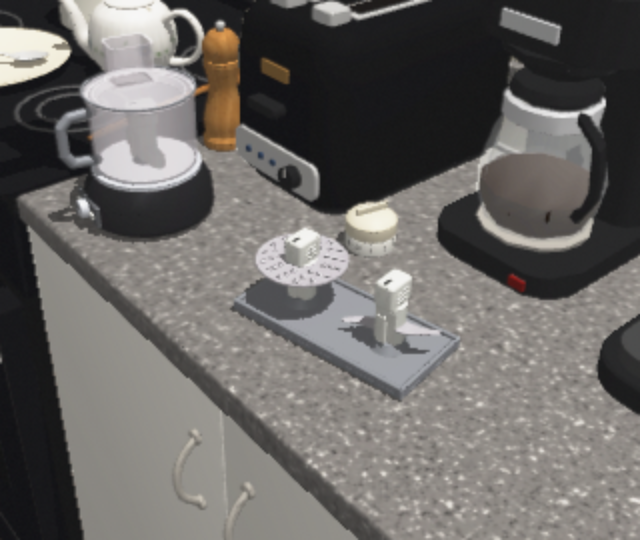

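The picture shows the lid level on the bowl at (140,85), with its centre at (465.5, 95.3) mm and its chute top at z 201 mm. The disc is down on post_a at (302,260). The blade (392,310) and the timer (371,228) haven't moved.

```bash
python3 -c "
from station import sign_off
print(sign_off())"
```

```text
the job is handed in; nothing more can be done
None
```

The paddle is fully down on the drive shaft, the disc is fully down on the paddle's old post, and the lid sits level in the bowl rim; the blade and timer weren't touched, and I handed the job in at about 51 s.

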